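# Lay out the parts of a dismantled monocular on their silhouette pads

## Task

Lay out the four parts of the dismantled monocular for the repair: set the tube, the prism cage, the front lens and the eyepiece each on the cork pad that bears its own dark silhouette, centred on it, right way up as it stands now, and with the tube and the prism cage lined up with their silhouettes (either way round). These are optics, so set them down gently, do not drop them; leave the teal jar and the spectacle case where they are.

Things in the scene. Friction and masses are not known exactly. Their poses are not given: they have to be found in the camera images.
- tube: body tube of a small monocular lying on its flat foot: black cylinder along x, 100 mm long, 30 mm in diameter, axis 21 mm above its underside, with a 36 mm diameter bright flange 12 mm wide at each end, and under its middle an aluminium foot 60 (x) x 22 (y) x 10 mm. 39 mm tall, about 0.2 kg, both ends alike. Grip it across y at its middle (30 mm). Origin: centre of the underside of the foot; z up.
- prism: prism cage: aluminium base plate 66 (x) x 40 (y) x 6 mm carrying two dark upright side walls 56 mm long (x) and 5 mm thick, up to 36 mm above the underside, with their outer faces 40 mm apart across y, and a roof-shaped piece of glass between them. About 0.12 kg, both ends alike. Grip it across y by the walls (40 mm). Origin: centre of its underside; z up.
- lens: front lens in its cell: flat black disc 62 mm in diameter and 18 mm high with a thin bright band and a round glass 46 mm across on top, bulging 2 mm. About 0.1 kg. Grip it by its rim (62 mm). Origin: centre of its underside; z up, out of the glass.
- eyepiece: eyepiece: upright black cylinder 32 mm in diameter, 46 mm tall, on a bright foot flange 36 mm in diameter and 6 mm high, with a small round glass in its top. About 0.07 kg. Origin: centre of its underside; z up.
- pad_tube: fixed flat cork pad, 120 x 66 mm and 4 mm thick, one of four alike but for the flat dark silhouette painted at its centre: here a long bar 106 x 34 mm with wider ends (42 mm), along x, for the tube. Origin: centre of its underside (on the bench); its top is 4 mm higher; x runs along the 120 mm side, z up. Lies at any of four places in the far row.
- pad_prism: fixed flat cork pad, 120 x 66 mm and 4 mm thick, one of four alike but for the flat dark silhouette painted at its centre: here a short rectangle, 72 mm along x by 46 mm along y, for the prism cage. Origin: centre of its underside (on the bench); its top is 4 mm higher; x runs along the 120 mm side, z up. Lies at any of four places in the far row.
- pad_lens: fixed flat cork pad, 120 x 66 mm and 4 mm thick, one of four alike but for the flat dark silhouette painted at its centre: here a large ring, 65 mm outer and 42 mm inner diameter, for the front lens. Origin: centre of its underside (on the bench); its top is 4 mm higher; x runs along the 120 mm side, z up. Lies at any of four places in the far row.
- pad_eyepiece: fixed flat cork pad, 120 x 66 mm and 4 mm thick, one of four alike but for the flat dark silhouette painted at its centre: here a small filled disc 40 mm in diameter, for the eyepiece. Origin: centre of its underside (on the bench); its top is 4 mm higher; x runs along the 120 mm side, z up. Lies at any of four places in the far row.
- jar: bystander: loose closed teal plastic jar, 72 mm in diameter, 70 mm tall, beyond the pads. Origin: centre of its underside.
- case: bystander: loose black spectacle case 150 (x) x 56 (y) x 40 mm, at the right of the bench. Origin: centre of its underside.
Things that resemble listed ones, but are neither listed nor needed, are in the scene too. Leave any orange or red look-alike of the pad_lens alone.

How it is judged (in metres and radians):
At the end, for the whole second after the job is handed in: Each of the four parts rests on its own pad (underside within 3 mm of the pad's top), its centre within 10 mm of the pad's centre, upright within 0.1 rad and at rest (under 20 mm/s); tube and prism cage are aligned with their silhouettes within 0.2 rad, either way round (horizontal distance between tube and pad_tube below 0.01 m and z of tube in the frame of pad_tube between 0.001 and 0.007 m and angle between each of tube, prism, lens, eyepiece's own z axis and vertical below 0.1 rad and linear speed of each of tube, prism, lens, eyepiece below 0.02 m/s and angle between the x axis of tube and the x axis of pad_tube, either way round below 0.2 rad and horizontal distance between prism and pad_prism below 0.01 m and z of prism in the frame of pad_prism between 0.001 and 0.007 m and angle between the x axis of prism and the x axis of pad_prism, either way round below 0.2 rad and horizontal distance between lens and pad_lens below 0.01 m and z of lens in the frame of pad_lens between 0.001 and 0.007 m and horizontal distance between eyepiece and pad_eyepiece below 0.01 m and z of eyepiece in the frame of pad_eyepiece between 0.001 and 0.007 m); the robot touches nothing.
It fails at once if a part hits its pad, or is pressed on it, with more than 50 N (contact force between tube and pad_tube above 50 N or contact force between prism and pad_prism above 50 N or contact force between lens and pad_lens above 50 N or contact force between eyepiece and pad_eyepiece above 50 N).
It fails at once if the jar is displaced by more than 30 mm (distance of jar from where it was at the start of the episode above 0.03 m).
It fails at once if the spectacle case is displaced by more than 30 mm (distance of case from where it was at the start of the episode above 0.03 m).
It also fails if it takes over 104 s, if anything falls off the work surface, if the arm or the gripper's body presses on something with over 40 N, if the wrist force passes 120 N, or if a joint passes its speed limit or range.

## Robot

A 6-joint arm with a two-finger parallel gripper is mounted at the origin on the work surface. World frame = base frame: x ahead of the robot, y to its left, z up, the work surface at z = 0. Lengths are in mm, angles in rad, forces in N, time in s.
With the tool pointing down it reaches from about 350 to 975 mm from the base axis. Payload 7.1 kg.
Tool frame: the origin (TCP) lies on the front face of the gripper's body, between the roots of the fingers; the fingertips stand 80 mm ahead of it and the grasp point (between the pads) lies 61 mm ahead of it (env.tips_ahead is the distance from the TCP to the fingertips, in mm); z points along the fingers, y is the line along which they close (so a half turn about z gives the same grasp; the last joint's range is limited). The gripper opens to 88 mm and grips with 3 to 60 N. Pads are 20 mm wide; open, the fingers measure 115 mm over their backs; the gripper's body (75 mm by 178 mm) begins 61 mm behind the grasp point.
Start: joints at [1.276, 0.423, 1.63, -0, 1.089, -0.019], TCP at [170.167, 601.372, 302.675] pointing down, gripper open.
Joint ranges: [-3, 3], [-0.9, 2.11], [0.09, 2.58], [-1.31, 4.45], [0.11, 2.69], [-2.54, 2.54]. Speed limits (rad/s): [2.39, 2.39, 3.01, 3.14, 3.14, 3.14].

## Interface

Orientations are given as a unit quaternion [x, y, z, w].
In Python, from station import env, set_gripper, viewer, workorder gives the robot as it stands. Calls block until the motion is done:
- env.reach(position, orientation): joint-space move of the TCP to a pose.
- env.move_l(position, rot=None, rate=150, f_stop=None): straight line of the TCP; rot=None keeps the orientation; rate is the mean speed in mm/s. With f_stop (N) it stops when the force on the tool has changed by that much, and returns True; else False.
- env.move_joints(angles): joint-space move.
- set_gripper(opening): finger opening in mm; the grip force is fixed at half the most; returns when the fingers have stopped.
- env.hold(seconds).
- env.ik(position, orientation): joint angles nearest the present ones, or None.
- env.read_state(): the state.
- viewer.camera(name): name is "scene" or "top" or "wrist"; returns the picture (384x512x3 uint8, blue, green, red); there is no depth.
- viewer.camera_params(name): a dict with "fx", "fy", "cx", "cy" (pixels), "dist" ([k1, k2, p1, p2, k3] as OpenCV has them; the pictures are not rectified), "pose" (4x4, takes a point from camera to world coordinates); the wrist camera has in their place "tool_from_camera" (4x4, takes a point from camera to tool coordinates, whose origin is the TCP and whose axes are the flange's). Camera axes: x right, y up, looking along -z (the intrinsics and any distortion apply to the point x, -y, -z); pixel columns grow to the right and rows downward; lengths in mm; the calibration is good to about 2 mm. A picture is of the moment at which its call begins: read the wrist's pose just before it. camera_params takes no time and is no camera call.
A pose or a line that the arm cannot do raises env.IKError and nothing moves.
- workorder.sign_off(): hands the job in; it is judged then, once.
The state is a dict: "time_s": time; "qpos": joint angles; "dq": joint speeds; "tau": joint torques, N m; "tool_pos": TCP position; "orientation": TCP orientation; "force": force on the tool from outside, world axes, zero at the start; "wrist_torque": the same for the moment, N m; "width": finger opening in mm; "grip_force": force on a finger pad.
Only numpy, scipy, OpenCV 4.12 (cv2) and the standard library are available. Lean on these libraries where they do the work, as an engineer would, in place of code of your own. Each camera call takes 0.05 s, during which the arm holds its last target. There are 200 camera calls.

## Working session

There is one attempt and no reset: what is moved stays moved. The work goes in short steps, each a Python script; the robot and the scene stay as the last script left them, time stands still between calls to the robot, and variables do not carry over. Pictures are saved under pics/ and viewed, at most 14 in all, crops included, and the job is handed in when it is done.

```bash
ls; mkdir -p pics; python3 - <<'E'
from station import env, set_gripper, viewer, workorder
import cv2, json
for n in ("top","scene"):
    im=viewer.camera(n); cv2.imwrite(f"pics/{n}0.png",im); cv2.imwrite(f"pics/{n}0x.png",cv2.resize(im,(800,600),interpolation=cv2.INTER_CUBIC))
    p=viewer.camera_params(n); print(n,{k:(v.tolist() if hasattr(v,'tolist') else v) for k,v in p.items()})
p=viewer.camera_params("wrist");print({k:(v.tolist() if hasattr(v,'tolist') else v) for k,v in p.items()})
s=env.read_state();print(s)
E
```

```text
pics
top {'fx': 409.02545904289394, 'fy': 409.02545904289394, 'cx': 259.2632935189823, 'cy': 187.55775026155544, 'dist': [-0.08653969474665224, 0.0, 0.0, 0.0, 0.0], 'pose': [[-0.01937327436419681, 0.9983269716370077, -0.054478747622267655, 432.1282897762663], [-0.9998103773577577, -0.019237027314366904, 0.003024253270560671, -113.86045874343766], [0.001971184453000099, 0.05452700690655487, 0.9985103504469369, 1258.2865819232602], [0.0, 0.0, 0.0, 1.0]]}
scene {'fx': 383.77288932686565, 'fy': 383.77288932686565, 'cx': 256.855345958174, 'cy': 195.51061485624706, 'dist': [0.022802514580871198, 0.0, 0.0, 0.0, 0.0], 'pose': [[-0.0869813286105086, -0.5310696508957811, 0.8428518697675077, 1316.3758834791504], [0.996114592960294, -0.05806988372055662, 0.06620880829790493, -39.0989817376958], [0.013782821362058852, 0.8453359772907538, 0.5340572247738882, 587.8918976077957], [0.0, 0.0, 0.0, 1.0]]}
{'fx': 311.446741937283, 'fy': 311.446741937283, 'cx': 255.3464169073175, 'cy': 193.51948121533255, 'dist': [0.01792949122101576, 0.0, 0.0, 0.0, 0.0], 'tool_from_camera': [[0.0009564959261288144, 0.95
[... 246 characters left out ...]
.0, 1.0]]}
{'time_s': 0.1, 'qpos': array([ 1.27601365e+00,  4.23718039e-01,  1.63059833e+00,  7.56191501e-06,
        1.08855482e+00, -1.89822760e-02]), 'dq': array([ 0.00046627, -0.000618  , -0.0014508 ,  0.00057073,  0.00125369,
        0.00128809]), 'tau': array([-2.26920056e-04, -5.45614064e+01, -2.74321657e+01,  6.44284557e-02,
        1.88638695e-02, -5.96842392e-05]), 'tool_pos': array([170.05183268, 601.02946062, 302.01429852]), 'orientation': array([ 1.37465265e-01,  9.90506382e-01, -6.30891262e-04, -1.03186142e-04]), 'force': array([ 0.2911336 ,  0.61347176, -0.37569866]), 'wrist_torque': array([-0.03641102, -0.03034164,  0.00065581]), 'grip_force': 0.0, 'width': 87.34822012599093}
```

View pics/top0x.png

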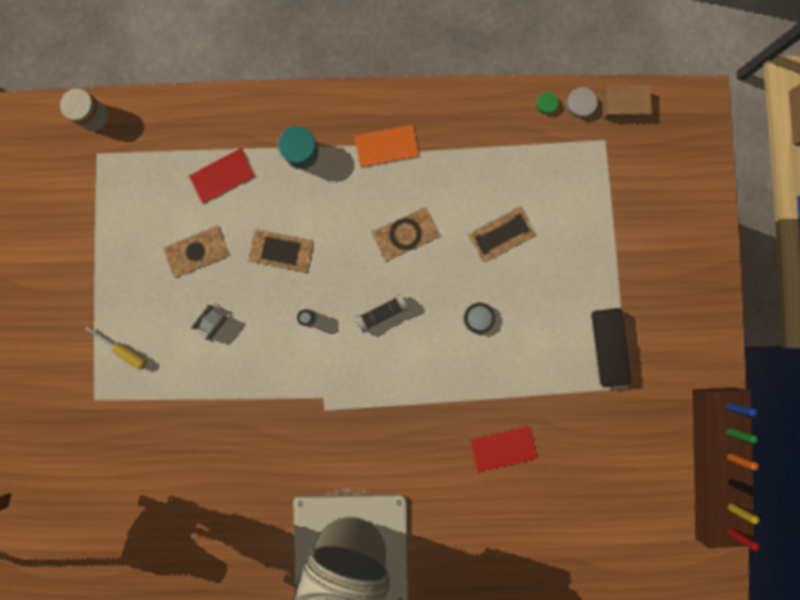

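View pics/scene0x.png

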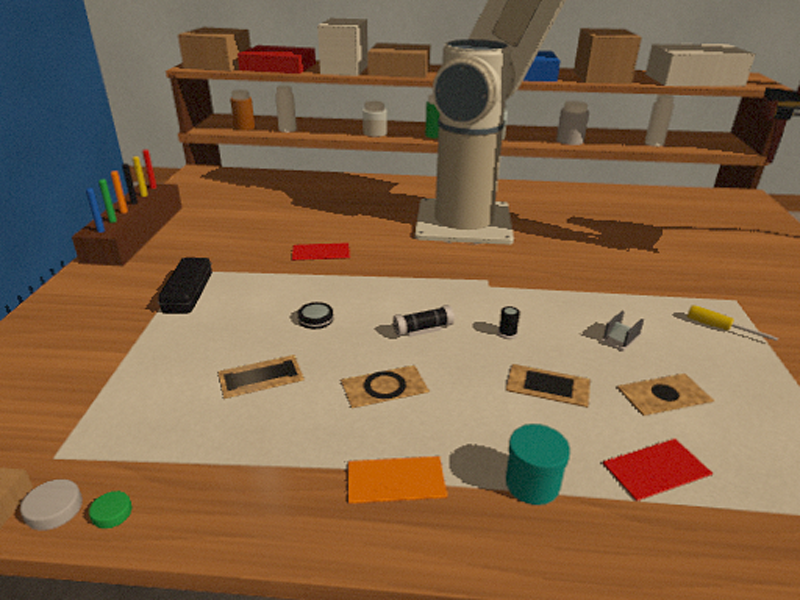

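The top picture at 800x600 shows these things:
- **Pads:** eyepiece (196,251), prism (281,250), lens (406,234) and tube (502,233).
- **Parts:** prism cage (211,321), eyepiece (307,317), tube (383,313) and lens (480,319).
- **To leave alone:** red and orange cards at (222,175), (387,145) and (504,449), the jar at (297,145) and the case at (611,347).

The lens pad is the cork one with the ring; the cards are not cork and carry no ring. Next I'll work out coarse positions and take wrist views.

```bash
cat > lib.py <<'E'
from station import env, set_gripper, viewer, workorder
import numpy as np, cv2, json
from scipy.spatial.transform import Rotation as R
F=np.diag([1.,-1,-1,1])                      # camera axes -> OpenCV axes
def cam(name,state=None):
    p=viewer.camera_params(name)
    if name=="wrist":
        T=np.eye(4);T[:3,:3]=R.from_quat(state["orientation"]).as_matrix();T[:3,3]=state["tool_pos"]
        P=T@np.array(p["tool_from_camera"])
    else: P=np.array(p["pose"])
    K=np.array([[p["fx"],0,p["cx"]],[0,p["fy"],p["cy"]],[0,0,1]])
    return dict(K=K,d=np.array(p["dist"]),P=P@F)
def rays(c,px):
    u=cv2.undistortPoints(np.array(px,float).reshape(-1,1,2),c["K"],c["d"]).reshape(-1,2)
    return c["P"][:3,3],np.c_[u,np.ones(len(u))]@c["P"][:3,:3].T
def plane(c,px,z):
    o,d=rays(c,px);return o+d*((z-o[2])/d[:,2:])
def tri(cs,pxs):
    A=np.zeros((3,3));b=np.zeros(3)
    for c,p in zip(cs,pxs):
        o,d=rays(c,[p]);d=d[0]/np.linalg.norm(d[0]);M=np.eye(3)-np.outer(d,d);A+=M;b+=M@o
    return np.linalg.solve(A,b)
def project(c,X):
    W=np.linalg.inv(c["P"]);return cv2.projectPoints(np.array(X,float).reshape(-1,3),cv2.Rodrigues(W[:3,:3])[0],W[:3,3],c["K"],c["d"])[0].reshape(-1,2)
def down(yaw):                                # tool x at angle yaw in the world, z down
    return (R.from_euler('z',yaw)*R.from_quat([1,0,0,0])).as_quat()
def shot(name):
    s=env.read_state();im=viewer.camera("wrist");cv2.imwrite(f"pics/{name}.png",im)
    c=cam("wrist",s);np.savez(f"pics/{name}.npz",**c);return im,c
def load(name):
    return cv2.imread(f"pics/{name}.png"),dict(np.load(f"pics/{name}.npz"))
E
python3 - <<'E'
from lib import *
ct,cs=cam("top"),cam("scene")
k=512/800
it={'Pe':((196,251),(665,393),4),'Pp':((281,250),(549,384),4),'Pl':((406,234),(385,385),4),'Pt':((502,233),(261,376),4),
'prism':((211,321),(622,335),20),'eye':((307,317),(510,310),46),'tube':((383,313),(424,320),30),'lens':((480,319),(316,313),20)}
for n,(a,b,z) in it.items():
    a=np.array(a)*k;b=np.array(b)*k
    print(n,plane(ct,[a],z)[0].round(),tri([ct,cs],[a,b]).round())
t0=env.read_state()["time_s"]
for i,y in enumerate((190,10,-130,-290)):
    env.reach([480,y,300],down(np.pi)); env.hold(.2); im,c=shot(f"w{i}")
s=env.read_state();print(s["time_s"]-t0,s["qpos"].round(2))
cv2.imwrite("pics/m1.png",np.vstack([np.hstack([cv2.resize(cv2.rotate(cv2.imread(f"pics/w{i}.png"),1),(400,300)) for i in r]) for r in ((0,1),(2,3))]))
E
```

```text
Pe [592. 297.   4.] [593. 299.   2.]
Pp [591. 126.   4.] [591. 129.   2.]
Pl [ 617. -122.    4.] [ 618. -119.    1.]
Pt [ 616. -312.    4.] [ 616. -310.    1.]
prism [452. 262.  20.] [453. 267.   7.]
eye [456.  70.  46.] [456.  73.  46.]
tube [462. -74.  30.] [462. -70.  19.]
lens [ 447. -262.   20.] [ 446. -260.   11.]
4.9167000000000005 [-0.56  0.33  1.78  0.    1.03 -2.14]
```

View pics/m1.png

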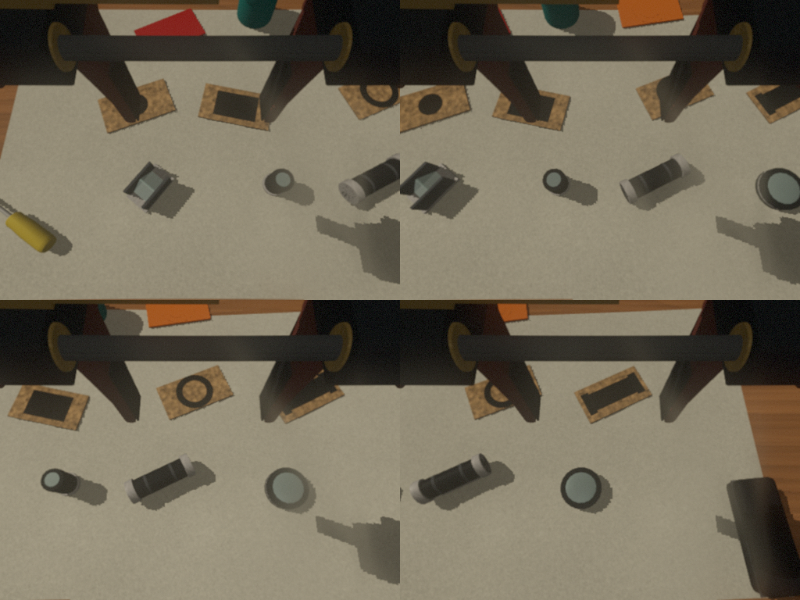

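The mosaic of four wrist views shows each part clear of the fingers in at least two views:
- **Prism cage:** w0 and w1.
- **Eyepiece:** w0, w1 and w2.
- **Tube:** w1, w2 and w3.
- **Lens:** w1, w2 and w3.

Next I'll segment the pads automatically and make enlarged crops of the parts.

```bash
cat > crops.py <<'E'
from lib import *
V=[load(f"w{i}") for i in range(4)]
def crop(i,X,f=4,w=100,h=75):
    im,c=V[i];u=project(c,[X])[0].round().astype(int)
    x0=int(np.clip(u[0]-w//2,0,512-w));y0=int(np.clip(u[1]-h//2,0,384-h))
    g=cv2.resize(im[y0:y0+h,x0:x0+w],None,fx=f,fy=f,interpolation=cv2.INTER_CUBIC)
    g=cv2.convertScaleAbs(g,alpha=1.6)
    for x in range(-(-x0//10)*10,x0+w,10):
        cv2.line(g,((x-x0)*f,0),((x-x0)*f,5),(0,0,255),1)
        if x%20==0: cv2.putText(g,str(x),((x-x0)*f-10,16),0,.35,(0,0,255),1)
    for y in range(-(-y0//10)*10,y0+h,10):
        cv2.line(g,(0,(y-y0)*f),(5,(y-y0)*f),(0,0,255),1)
        cv2.putText(g,str(y),(7,(y-y0)*f+4),0,.35,(0,0,255),1)
    cv2.putText(g,f"w{i}",(370,290),0,.5,(255,0,0),1)
    return g
if __name__=="__main__":
    E=[456,72,25];T=[462,-72,20];L=[447,-261,12];P=[452,264,15]
    cv2.imwrite("pics/c1.png",np.vstack([np.hstack([crop(0,P),crop(1,P)]),np.hstack([crop(1,E),crop(2,E)])]))
    cv2.imwrite("pics/c2.png",np.vstack([np.hstack([crop(1,T),crop(2,T)]),np.hstack([crop(2,L),crop(3,L)])]))
    pads=dict(Pe=[592,298,4],Pp=[591,127,4],Pl=[617,-121,4],Pt=[616,-311,4])
    for n,X in pads.items():
        for i in range(4):
            im,c=V[i];u=project(c,[X])[0]
            if not(40<u[0]<472 and 40<u[1]<344): continue
            hsv=cv2.cvtColor(im,cv2.COLOR_BGR2HSV)
            m=((hsv[...,1]>95)&(hsv[...,0]>5)&(hsv[...,0]<25)&(hsv[...,2]>60)).astype(np.uint8)
            m=cv2.morphologyEx(m,cv2.MORPH_CLOSE,np.ones((3,3)))
            cn=cv2.findContours(m,cv2.RETR_EXTERNAL,cv2.CHAIN_APPROX_NONE)[0]
            cn=[q for q in cn if cv2.contourArea(q)>300 and cv2.pointPolygonTest(cv2.convexHull(q),u.tolist(),False)>=0]
            for q in cn:
                W=plane(c,q.reshape(-1,2),4)[:,:2].astype(np.float32)
                r=cv2.minAreaRect(W);print(n,i,np.round(r[0],1),np.round(r[1],1),round(r[2],1))
E
python3 crops.py
```

```text
Pe 0 [590.3 300. ] [ 67.2 119.5] 20.5
Pe 1 [590.9 296.9] [ 67.2 114.3] 20.7
Pp 0 [587.8 129.9] [118.8  65.5] 77.8
Pp 1 [587.2 128.8] [119.6  65.4] 78.2
Pp 2 [588.3 128.9] [120.5  66.5] 77.8
Pl 2 [ 617.7 -118.7] [42.9 43.8] 0.2
Pt 3 [ 612.1 -309.8] [ 65.4 118.7] 27.0
```

View pics/c1.png

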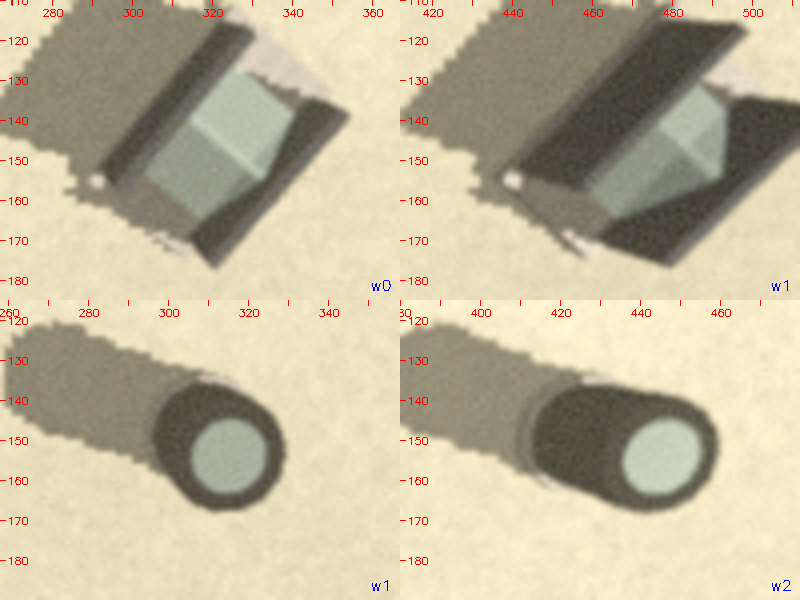

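View pics/c2.png

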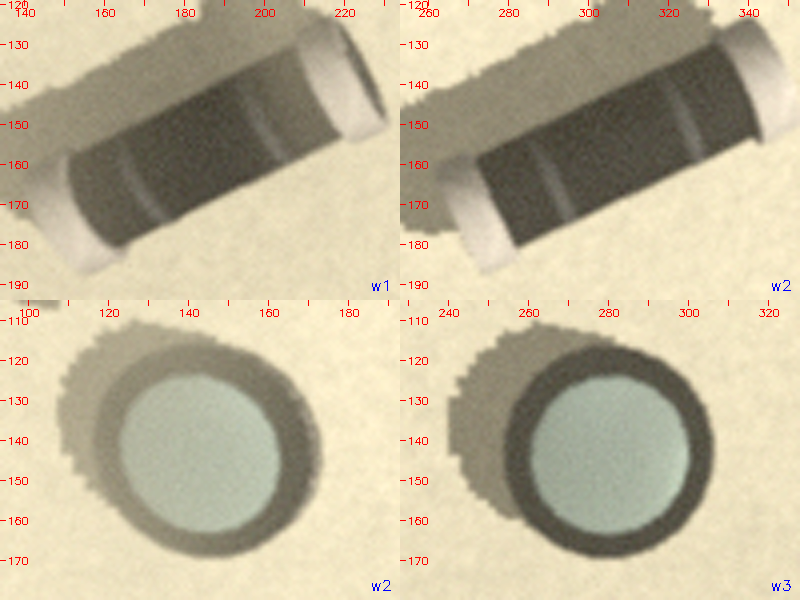

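The crops give good feature points:
- **Prism cage:** wall-top corners at w0 (354,139) and (320,177).
- **Eyepiece:** glass centre at w1 (315,154) and w2 (445,154).
- **Tube:** black-section corners, with its centre at w1 (186,156) and w2 (307,156).
- **Lens:** glass centre at w2 (143,143.5) and w3 (280,144).

Now I'll triangulate these, checking heights and lengths, and get better fixes on the lens and tube pads.

```bash
cat > fit.py <<'E'
from lib import *
from crops import V
from scipy.optimize import least_squares
C=[v[1] for v in V]
print("eye top",tri([C[1],C[2]],[(315,154),(445.3,154)]).round(1))
print("lens top",tri([C[2],C[3]],[(143,143.5),(280.3,143.7)]).round(1))
def cv(pts,x0,p0,y0,q0): return [(x0+(a-p0)/4,y0+(b-q0)/4) for a,b in pts]
t1=cv([(66,157),(127,248),(297,47),(343,137)],140,25,150,124)
t2=cv([(476,157),(516,247),(716,43),(761,140)],300,589,150,124)
print("tube mid",tri([C[1],C[2]],[np.mean(t1,0),np.mean(t2,0)]).round(1))
for c,t in ((C[1],t1),(C[2],t2)):
    W=plane(c,t,21);d=W[2]-W[0]+W[3]-W[1];print(" yaw",np.degrees(np.arctan2(d[1],d[0])).round(1),"len",np.linalg.norm(d)/2, "c@21",W.mean(0).round(1))
p0=cv([(349,116),(214,267),(254,35),(118,187)],280,53,120,40)
p1=cv([(672,266),(747,32),(592,190)],440,513,120,40)
M=np.array([[28,-20,36],[-28,-20,36],[28,15,36],[-28,15,36.]])
def mod(q): return (R.from_euler('z',q[3]).apply(M))+q[:3]
def res(q): return np.r_[(project(C[0],mod(q))-p0).ravel(),(project(C[1],mod(q)[1:])-p1).ravel()]
s=least_squares(res,[452,264,0,2.4],loss='soft_l1');print("prism",s.x[:3].round(1),np.degrees(s.x[3]).round(1));print(s.fun.round(1))
# pads: hull of cork without interference, ring / bar silhouettes
for n,X,i in (("Pl",[617,-120,4],2),("Pl",[617,-120,4],3),("Pl",[617,-120,4],1),("Pt",[614,-310,4],2),("Pt",[614,-310,4],3)):
    im,c=V[i];hsv=cv2.cvtColor(im,cv2.COLOR_BGR2HSV)
    m=((hsv[...,1]>95)&(hsv[...,0]>5)&(hsv[...,0]<25)&(hsv[...,2]>60)).astype(np.uint8)
    y,x=np.nonzero(m);W=plane(c,np.c_[x,y],4)[:,:2]
    W=W[np.linalg.norm(W-X[:2],axis=1)<75].astype(np.float32)
    r=cv2.minAreaRect(W);print(n,i,len(W),np.round(r[0],1),np.round(r[1],1),round(r[2],1))
E
python3 fit.py
```

```text
eye top [455.1  76.2  46.3]
lens top [ 448.2 -258.8   17.6]
tube mid [461.  -68.6  24.8]
 yaw 116.0 len 74.61852481898364 c@21 [462.4 -69.7  21. ]
 yaw 115.3 len 76.30435811384146 c@21 [461.7 -68.3  21. ]
prism [4.486e+02 2.665e+02 1.000e-01] 141.6
[ 0.2 -0.8 -0.3  0.3  0.4 -1.   0.4  1.3 -0.7  0.6  0.9 -0.7 -1.6  0.5]
Pl 2 2963 [ 616.  -118.3] [ 65.6 118.9] 23.6
Pl 3 1640 [ 616.8 -118.9] [ 67.4 118.9] 23.6
Pl 1 1300 [ 616.1 -117.6] [ 65.  119.3] 23.2
Pt 2 1059 [ 611.9 -316.6] [ 57.9 131.1] 27.8
Pt 3 2046 [ 612.1 -309.8] [ 65.4 118.7] 27.0
```

The heights agree with the text: eyepiece top 46 mm, lens top 18 mm, tube mid 25 mm, prism underside 0 mm, and the pads come out consistent at 4 mm. Next I'll confirm the pads in one crop with the fitted outlines drawn on, then move the tube.

```bash
cat > job.py <<'E'
from lib import *
D=np.radians
PAD=dict(tube=(612.1,-310,D(117)),prism=(587.9,129,D(77.9)),lens=(616.6,-118.5,D(113.5)),eye=(590.8,299.6,D(110.6)))
OBJ=dict(tube=(461.6,-69,D(115.7)),prism=(448.6,266.5,D(141.6)),lens=(448.2,-258.8,0),eye=(455.1,76.2,0))
TIP=dict(tube=5,prism=6,lens=3,eye=10); OPEN=dict(tube=60,prism=70,lens=86,eye=64)
TA=env.tips_ahead
def best(a,b,yaws):
    """yaw pairs (pick, place) -> pair with the least joint travel that the arm can do"""
    q0=env.read_state()["qpos"];out=[]
    for ya,yb in yaws:
        qs=[env.ik([*p,TA+h],down(y)) for p,y in ((a,ya),(b,yb)) for h in (8,120)]
        if all(q is not None for q in qs): out.append((abs(qs[1]-q0).max()+abs(qs[3]-qs[1]).max(),ya,yb))
    return min(out)[1:]
def go(n,obj=None):
    o,p=obj or OBJ[n],PAD[n]
    if n in("tube","prism"): yaws=[(o[2]+i*np.pi,p[2]+j*np.pi) for i in(0,1) for j in(0,1)]
    else: yaws=[(y,y) for y in np.linspace(0,2*np.pi,25)]
    ya,yb=best(o[:2],p[:2],yaws)
    z=TA+TIP[n];up=60
    env.reach([*o[:2],z+up],down(ya)); set_gripper(OPEN[n])
    env.move_l([*o[:2],z],rate=100,f_stop=15); set_gripper(0)
    s=env.read_state();print(n,"z",s["tool_pos"].round(1),"w",s["width"].round(1),"grip",s["grip_force"].round(1),"t",s["time_s"])
    zg=s["tool_pos"][2]
    env.move_l([*o[:2],z+up],rate=120); print(" lifted w",env.read_state()["width"].round(1))
    env.reach([*p[:2],z+up],down(yb))
    env.move_l([*p[:2],z+4+6],rate=100)
    hit=env.move_l([*p[:2],z+4-3],rate=15,f_stop=5)
    s=env.read_state();print(" set",hit,s["tool_pos"].round(1),"dz",(s["tool_pos"][2]-zg).round(1),"F",s["force"].round(1))
    return n
def release(n):
    p=PAD[n];s=env.read_state()["tool_pos"]
    set_gripper(min(OPEN[n],env.read_state()["width"]+24))
    env.move_l([s[0],s[1],s[2]+70],rate=120)
    s=env.read_state();print(" free",s["width"].round(1),"t",s["time_s"])
E
python3 - <<'E'
from job import *
rows=[]
for n,i in (("tube",3),("prism",2),("lens",2),("eye",0)):
    im,c=load(f"w{i}");x,y,a=PAD[n];im=cv2.resize(im,None,fx=4,fy=4,interpolation=cv2.INTER_CUBIC)
    P=(R.from_euler('z',a).apply([[60,33,4],[-60,33,4],[-60,-33,4],[60,-33,4]])+[x,y,0])
    cv2.polylines(im,[(project(c,P)*4+1.5).astype(int)],True,(255,0,0),1)
    u=(project(c,[[x,y,4]])[0]*4).astype(int);cv2.drawMarker(im,tuple(map(int,u)),(0,255,0),0,12)
    y0=max(u[1]-150,0);x0=max(u[0]-200,0);rows.append(cv2.convertScaleAbs(im[y0:y0+300,x0:x0+400],alpha=1.5))
cv2.imwrite("pics/pads.png",np.vstack([np.hstack(rows[:2]),np.hstack(rows[2:])]))
go("tube")
E
```

```text
Traceback (most recent call last):
  File "job.py", line 22, in go
    s=env.read_state();print(n,"z",s["tool_pos"].round(1),"w",s["width"].round(1),"grip",s["grip_force"].round(1),"t",s["time_s"])
                                                              ^^^^^^^^^^^^^^^^
AttributeError: 'float' object has no attribute 'round'
```

View pics/pads.png

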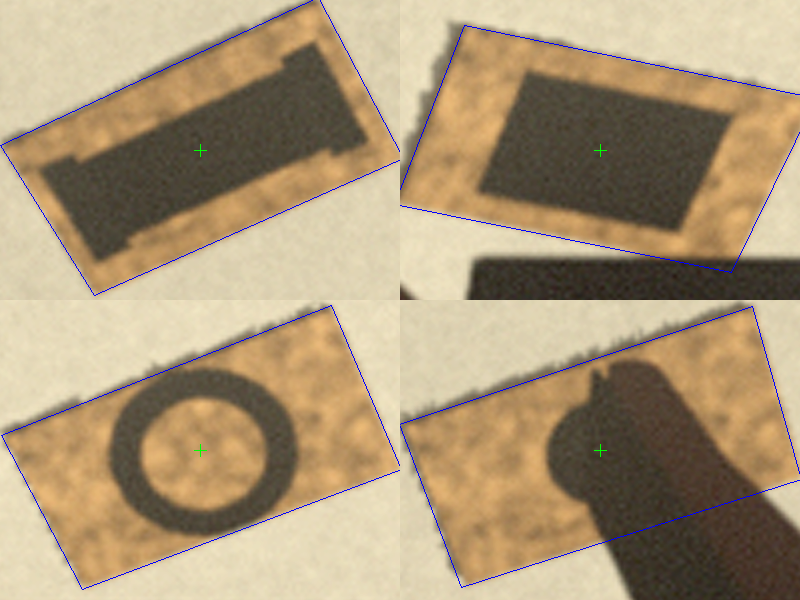

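The outlines fit all four cork pads and their silhouettes: tube bar centred at crop (200,150), prism rectangle (603,150), lens ring (203,452), and the small eyepiece disc half hidden behind a finger. The lens pad is confirmed as cork with the ring, not a card. The script stopped on a print error with the fingers closed on the tube, so I'll carry on from there.

```bash
python3 - <<'E'
s=open("job.py").read()
s=s.replace('s["width"].round(1)','round(s["width"],1)').replace('s["grip_force"].round(1)','round(s["grip_force"],1)').replace('env.read_state()["width"].round(1)','round(env.read_state()["width"],1)')
s=s.replace('def go(n,obj=None):','def go(n,obj=None,held=False):').replace('    env.reach([*o[:2],z+up],down(ya)); set_gripper(OPEN[n])\n    env.move_l([*o[:2],z],rate=100,f_stop=15); set_gripper(0)\n','''    if not held:
        env.reach([*o[:2],z+up],down(ya)); set_gripper(OPEN[n])
        env.move_l([*o[:2],z],rate=100,f_stop=15); set_gripper(0)
''')
open("job.py","w").write(s)
E
python3 - <<'E'
from job import *
go("tube",held=True)
shot("t1")
E
```

```text
tube z [461.9 -69.   85.3] w 29.3 grip 30.0 t 8.325
 lifted w 29.3
 set True [ 612.3 -310.1   89.1] dz 3.8 F [-0.  -0.4  2.9]
```

The tube weighs on the pad at dz 3.8 mm, as expected. I'll release it and do the lens.

```bash
python3 - <<'E'
from job import *
release("tube"); shot("t2")
go("lens")
s=env.read_state(); print(s["time_s"])
E
```

```text
free 52.9 t 12.55
lens z [ 448.5 -258.9   83.4] w 61.5 grip 30.0 t 15.275
 lifted w 61.4
 set True [ 616.9 -118.5   87.2] dz 3.8 F [ 0.3 -0.   4.5]
17.9167
```

```bash
python3 - <<'E'
from job import *
release("lens"); shot("l2")
go("eye"); s=env.read_state()
if abs(s["width"]-32)<2: release("eye"); shot("e2"); go("prism")
print(env.read_state()["time_s"])
E
```

```text
free 85.8 t 19.2417
eye z [455.3  76.3  90.3] w 31.4 grip 30.0 t 22.1917
 lifted w 31.4
 set True [591.  299.8  94.2] dz 3.9 F [ 0.6 -0.4  3.9]
 free 55.2 t 26.2917
prism z [448.9 266.7  86.3] w 40.0 grip 30.0 t 28.7667
 lifted w 39.8
 set True [588.2 129.   90.3] dz 4.0 F [-0.3 -0.2  4.7]
31.325
```

All four grips and set-downs look right. I'll release the prism cage and check the layout from above.

```bash
python3 - <<'E'
from job import *
release("prism"); set_gripper(86)
for i,y in enumerate((210,0,-210)):
    env.reach([640,y,300],down(np.pi)); env.hold(.2); shot(f"v{i}")
def cr(n,i):
    im,c=load(f"v{i}");x,y,a=PAD[n];im=cv2.resize(im,None,fx=4,fy=4,interpolation=cv2.INTER_CUBIC)
    Rz=R.from_euler('z',a)
    P=Rz.apply([[60,33,4],[-60,33,4],[-60,-33,4],[60,-33,4]])+[x,y,0]
    cv2.polylines(im,[(project(c,P)*4+1.5).astype(int)],True,(255,0,0),1)
    t=np.linspace(0,2*np.pi,60)[:,None]
    circ=lambda r,z:np.c_[r*np.cos(t),r*np.sin(t),0*t+z+4]
    S=dict(lens=[circ(23,18),circ(31,18)],eye=[circ(16,46),circ(18,0)],prism=[[[28,20,40],[-28,20,40],[-28,-20,40],[28,-20,40]],[[33,20,4],[-33,20,4],[-33,-20,4],[33,-20,4]]],
      tube=[[[50,18,25],[-50,18,25],[-50,-18,25],[50,-18,25]]])[n]
    for q in S: cv2.polylines(im,[(project(c,Rz.apply(q)+[x,y,0])*4+1.5).astype(int)],True,(0,0,255),1)
    u=(project(c,[[x,y,4]])[0]*4).astype(int)
    y0=int(np.clip(u[1]-150,0,384*4-300));x0=int(np.clip(u[0]-200,0,2048-400));return cv2.convertScaleAbs(im[y0:y0+300,x0:x0+400],alpha=1.5)
cv2.imwrite("pics/chk.png",np.vstack([np.hstack([cr("tube",2),cr("lens",2)]),np.hstack([cr("prism",0),cr("eye",0)])]))
print(env.read_state()["time_s"])
E
```

```text
free 64.0 t 32.6417
37.1333
```

View pics/chk.png

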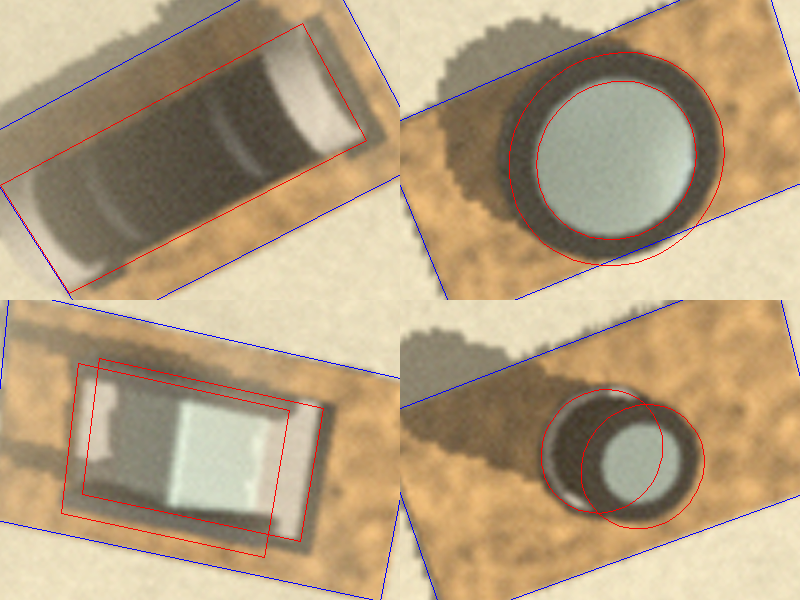

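The check picture shows all four parts upright on their own pads. Tube, prism cage and eyepiece match the drawn outlines to within a few crop pixels, and the lens is about 2–3 mm off, well inside the 10 mm limit. The arm is clear, so I'll hand in.

```bash
python3 -c "
from lib import *
print(workorder.sign_off())"
```

```text
the job is handed in; nothing more can be done
None
```

I set the tube, prism cage, front lens and eyepiece on their own cork pads, each within about 4 mm of centre by the check picture, and handed the job in at about 37 s; sign-off returned no verdict, and I didn't picture the jar or case again, though the arm never worked near them.

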